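# Close up a row of specimen boxes and lock the row board's stop at its length mark

### The job

Get the three clear specimen boxes on the wooden row board ready to travel: first nudge them square and flush against the long fence on the far side, without tipping them. Then push the spring-returned sliding stop up behind them until the front face of its cross arm stands on the brass line across the board, and, still holding it there with its lever open, squeeze the cam lever fully shut against the thumb plate. Finish still pinching the lever and thumb plate between the fingers, with the stop on the line; do not press the stop hard against the boxes or disturb the things round the board.

Things in the scene. Friction and masses are not known exactly. Their poses are not given: they have to be found in the camera images.
- board: fixed wooden board, 192 x 412 mm, top 12 mm above the worktop; origin on the worktop. Its x points across it, away from the robot; y along the row to the head (robot's left). Far fence: inner face x = +65 mm; head wall: inner face y = +185 mm; both 24 mm high. Guide bar along y at x = -75 mm, 12 mm wide and 12 mm high above the top: cross it with fingertips over 24 mm above the worktop
- mark (a point): point on the board's top on the brass line that crosses the board and the fence's top (board x = 0, y = -29 mm), 214 mm from the head wall; the three boxes together are 210 mm long, so about 4 mm of play is left
- fence_corner (a point): point on the board's top where the inner faces of far fence and head wall meet
- box_a: loose clear specimen box with two pale eggs on cotton; 70 mm in its x, 90 mm in its y, 40 mm high; origin at the centre of its underside. It starts off the fence and askew; it belongs with its 90 mm length across the board (its x along the row, either way round), its centre 45 mm from the fence
- box_b: loose clear specimen box with one blue-green egg on cotton, 70 x 70 mm, 47 mm high; origin at the centre of its underside; centre 35 mm from the fence when flush
- box_c: loose clear specimen box with one pale egg on cotton, 70 x 70 mm, 42 mm high; origin at the centre of its underside; centre 35 mm from the fence when flush
- stop_block: wooden cross arm and metal thumb plate. Axes as the board's; origin on the board top over the bar's centre line, in the arm's front face (towards the boxes). Arm: x -38 to 133, y -8 to 0, z 3 to 37 mm; its metal angle: x -12 to 12, back to y -11, z to 46. Thumb plate: outer face x +16, y -47 to -11, z 22 to 54, on a 26 wide saddle with top z 23. Push the arm's back with open fingers astride
- stop_front (a point): point on the stop over the bar's centre line, in the plane of the arm's front face, 23.5 mm above the board top; its y in the board's frame equals the brass line's (-29 mm) when the stop is on the mark
- stop_slide (a joint): travel of the stop along the bar towards the head (m): 0 parked at the tail, 0.090 on the brass line, 0.12 the end. A spring draws it back to 0 with about 3 N whenever the lever is open
- cam_lever (a joint): angle of the lever (rad): 0 fully shut, parallel to bar and thumb plate; 0.65 fully open, its tip out towards the robot. It stays where it is left. In the last 0.1 rad its eccentric rubs on the bar, which clamps the stop and kicks it a little to the tail; shutting takes about 5 to 10 N there
- lever_paddle: the lever's dark steel paddle, 38 mm long. Origin on its vertical pivot, at the stop's x = -14, y = -15.5 mm, at the board top; it runs from there to the tail (its -y), z from 25 to 47 mm. Shut, its outer face is at the stop's x = -19.5 mm: lever and thumb plate then measure 36 mm across x; fully open, its tip stands about 40 mm on the robot's side of the bar's centre line
- lever_tip (a point): outer face of the lever's rounded tip, 33 mm from the pivot, 36 mm above the board top
- loupe: bystander: black loupe, 45 mm wide, 36 mm high
- blue_egg: bystander: small blue egg on a wooden stand, 45 mm wide, 64 mm high
- speckled_egg: bystander: speckled egg on a wooden stand, 47 mm wide, 80 mm high
- tweezers: bystander: steel tweezers, 129 mm long, 10 mm high, lying in front of the board
- pen: bystander: pen, 135 mm long
- dusting_brush: bystander: brush, 152 mm long
- egg_tray: bystander: white card tray with four eggs, 100 x 100 x 40 mm
There are look-alikes about, which are no part of the job. What is shaped like the box_b but purple is not meant.

How it is judged:
On the way, in this order (a step that is already met when the one before it is completed fails the run):
1. all three boxes stand square and flush against the far fence (x of box_a in the frame of board between 0.016 and 0.024 m and angle between the x axis of box_a and the y axis of board, either way round below 0.08 rad and x of box_b in the frame of board between 0.026 and 0.034 m and (angle between the x axis of box_b and the x axis of board, either way round below 0.08 rad or angle between the x axis of box_b and the y axis of board, either way round below 0.08 rad) and x of box_c in the frame of board between 0.026 and 0.034 m and (angle between the x axis of box_c and the x axis of board, either way round below 0.08 rad or angle between the x axis of box_c and the y axis of board, either way round below 0.08 rad)), for 0.1 s.
2. the stop is pushed up to the brass line and held there by the fingers with the lever still open (value of joint stop_slide between 0.087 and 0.093 m and value of joint cam_lever above 0.3 rad and contact force between the fingers and stop_block above 0.8 N), for 0.2 s.
At the end, for the whole second after the job is handed in: Lever shut (under 0.06 rad) and pinched with the thumb plate by the fingers (over 2 N on each), stop within 3 mm of the brass line, all three boxes on the board between stop and head wall, within 4 mm of flush and 0.08 rad of square to the fence. The program ends while holding (all of step 1 and value of joint stop_slide between 0.087 and 0.093 m and z of box_a in the frame of board between 0.008 and 0.016 m and y of box_a in the frame of board between -0.005 and 0.16 m and z of box_b in the frame of board between 0.008 and 0.016 m and y of box_b in the frame of board between -0.005 and 0.16 m and z of box_c in the frame of board between 0.008 and 0.016 m and y of box_c in the frame of board between -0.005 and 0.16 m and value of joint cam_lever below 0.06 rad and contact force between the fingers and lever_paddle above 2 N and contact force between the fingers and stop_block above 2 N); the arm keeps its last pose, push and grip.
It fails at once if the stop is pressed hard against a box (over 15 N) (contact force between stop_block and box_a above 15 N or contact force between stop_block and box_b above 15 N or contact force between stop_block and box_c above 15 N).
It fails at once if a box is tipped by more than about 25 degrees (angle between any of box_a, box_b, box_c's own z axis and vertical above 0.45 rad).
It fails at once if a thing beside the board is moved by more than 2 cm (distance of any of loupe, blue_egg, speckled_egg, tweezers, pen, dusting_brush, egg_tray from where it was at the start of the episode above 0.02 m).
It also fails if it takes over 51 s, if anything falls off the work surface, if the arm or the gripper's body presses on something with over 40 N, if the wrist force passes 120 N, or if a joint passes its speed limit or range.

### The arm

A 7-joint arm with a two-finger parallel gripper is mounted at the origin on a cart in front of the work surface, level with it; the furniture and walls round the work are solid. World frame = base frame: x ahead of the robot, y to its left, z up, the work surface at z = 0. Lengths are in m, angles in rad, forces in N, time in s.
With the tool pointing down it reaches from about 0.4 to 0.85 m from the base axis. Payload 6.9 kg.
Tool frame: the origin (TCP) lies at the very end of the fingers, on their centre line; the grasp point (between the pads) lies 19 mm behind it; z points along the fingers, x is the direction in which the jaws open and shut, and the axes are right-handed (so a half turn about z gives the same grasp; the last joint's range is limited). The gripper opens to 85 mm and grips with 20 to 120 N. Pads are 22 mm wide; open, the fingers measure 114 mm over their backs; the gripper's body (76 mm by 85 mm) begins 54 mm behind the grasp point. The pads swing forward as they close: fully open they stand 13 mm farther back than shut.
Start: joints at [-1.198, 0.507, -0.238, 1.5, 0.126, 1.149, -0.155], TCP at [0.165, 0.603, 0.231] pointing down, gripper open.
Joint ranges: [-3.08, 3.08], [-0.24, 2.05], [-1.43, 1.35], [0, 2.5], [-1.52, 4.66], [0.17, 1.96], [-2.89, 2.89]. Speed limits (rad/s): [2.39, 2.39, 3.14, 3.14, 3.14, 3.14, 3.14].

### API

Orientations are given as a unit quaternion [w, x, y, z].
In Python, from workcell import * gives the robot as it stands.
- The arm moves only by the shell command python3 -m pendant 'ROWS' [OPENING] [FORCE]. ROWS is JSON, a list of rows, each a list of 4 numbers: the shift along the tool's x, y, z in mm, then the turn about the tool's z in degrees. A call has 1 to 5 rows; each row shifts and turns the pose as measured when the row begins, along the tool's axes as they then stand; what a row does not reach is not made up. A row lasts 1/8 s, in which the tool goes at most 62.5 mm and 10.7 degrees, less where a joint would pass 70% of its speed; a pose out of reach is approached as far as the arm can. A call is refused whole if a number of a shift passes 62.5 or a number of a turn 10.7, either way. A call with a gripper value outside its range is refused whole. OPENING is the opening, from 0 (shut) to 1 (fully open), set as the call begins (- or left out, the last holds). The fingers move at their own pace and stop on an object; FORCE is the grip in N (left out, the last holds). Time passes only in rows, so rows that do not move let the fingers close. It gives the time, the measured TCP pose, the force and the opening at its end, in the units of the state.
- get_state(): the state, without advancing time (a new reading comes with each control period).
- grab_frame(name): name is "scene" or "side" or "wrist"; returns a dict with "image" (420x560x3 uint8, red, green, blue), "vertical_fov" (degrees; the focal length in pixels is half the picture's height over the tangent of half this angle, whatever the lens; pixels are square), "cx", "cy" (the principal point, pixels), "k1" (the pictures are not rectified: a ray, as slopes to the right and down, at radius r is drawn at 1 + k1 r^2 times it, then the intrinsics apply), "R" (3x3) and "t" (3): a world point X has camera coordinates R X + t; the wrist camera has in their place "T_tool_cam" (4x4, takes a point from camera to tool coordinates, whose origin is the TCP and whose axes are the tool frame's). Camera axes: x right, y down, z forward; pixel columns grow to the right and rows downward; lengths in m; the calibration is good to about 2 mm. A picture is of the moment at which its call begins: read the wrist's pose just before it. There is no depth.
- close_job(): hands the job in, once; it reports no verdict.
The state is a dict: "time_s": time; "joints": joint angles; "joint_vel": joint speeds; "effort": joint torques, N m; "tcp_pos": TCP position; "orientation": TCP orientation; "contact_force": force on the tool from outside, world axes, zero at the start; "moment": the same for the moment, N m; "finger_gap": finger opening in m.
Only numpy, scipy, OpenCV 4.12 (cv2) and the standard library are available. Lean on these libraries where they do the work, as an engineer would, in place of code of your own. Each camera call takes 0.05 s, during which the arm holds its last target.

## Working session

There is one attempt and no reset: what is moved stays moved. The work goes in short steps, Python scripts to look and compute and a shell command to move; the robot and the scene stay as the last step left them, time stands still between calls to the robot, and variables do not carry over. Pictures are saved under pics/ and viewed, and the job is handed in when it is done.

```bash
ls; mkdir -p pics; cat > h.py <<'E'
import numpy as np, cv2, json
from workcell import *
from scipy.spatial.transform import Rotation as Ro
def snap(name,fn):
    s=get_state(); f=grab_frame(name)
    if name=="wrist":
        T=np.eye(4); q=s["orientation"]; T[:3,:3]=Ro.from_quat([q[1],q[2],q[3],q[0]]).as_matrix(); T[:3,3]=s["tcp_pos"]
        W=T@np.array(f["T_tool_cam"]); R=W[:3,:3].T; f["R"]=R; f["t"]=-R@W[:3,3]
    np.savez(f"pics/{fn}.npz",image=f["image"],R=f["R"],t=f["t"],fov=f["vertical_fov"],cx=f["cx"],cy=f["cy"],k1=f["k1"])
    cv2.imwrite(f"pics/{fn}.png",f["image"][:,:,::-1]); return f
def load(fn): return dict(np.load(f"pics/{fn}.npz"))
def K(f):
    F=f["image"].shape[0]/2/np.tan(np.radians(float(f["fov"]))/2); return F
def ray(f,px):
    px=np.atleast_2d(px).astype(float); F=K(f)
    d=(px-[float(f["cx"]),float(f["cy"])])/F; u=d.copy()
    for _ in range(30): u=d/(1+float(f["k1"])*(u**2).sum(1,keepdims=True))
    R=f["R"]; D=np.c_[u,np.ones(len(u))]@R; C=-R.T@f["t"]; return C,D
def onz(f,px,z):
    C,D=ray(f,px); return C+D*((z-C[2])/D[:,2])[:,None]
def proj(f,X):
    X=np.atleast_2d(X); c=X@f["R"].T+f["t"]; u=c[:,:2]/c[:,2:]; u=u*(1+float(f["k1"])*(u**2).sum(1,keepdims=True))
    return u*K(f)+[float(f["cx"]),float(f["cy"])]
def tri(fs,pxs):
    A=np.zeros((3,3));b=np.zeros(3)
    for f,p in zip(fs,pxs):
        C,D=ray(f,p); d=D[0]/np.linalg.norm(D[0]); P=np.eye(3)-np.outer(d,d); A+=P;b+=P@C
    X=np.linalg.solve(A,b); return X
def show(fn,out,x0,y0,x1,y1,s):
    im=cv2.imread(f"pics/{fn}.png")[y0:y1,x0:x1]; cv2.imwrite(f"pics/{out}.png",cv2.resize(im,None,fx=s,fy=s,interpolation=cv2.INTER_CUBIC))
E
python3 - <<'E'
from h import *
for n in ["scene","side","wrist"]: 
    f=snap(n,n+"0"); print(n,f["vertical_fov"],f["k1"],-np.array(f["R"]).T@f["t"])
print(get_state())
a=cv2.imread("pics/scene0.png");
E
```

```text
pics
scene 54.6552888144281 0.024730845601558145 [-0.24749451 -0.42853783  0.66362756]
side 51.78738892887604 0.015983513059872608 [ 1.81455342 -0.079023    0.67611058]
wrist 63.36211725869786 -0.03828574047991795 [0.08623632 0.6230484  0.372798  ]
{'time_s': 0.15, 'joints': array([-1.19851566,  0.50814242, -0.23753178,  1.50088783,  0.12571836,
        1.14889183, -0.15481284]), 'joint_vel': array([-0.00041731, -0.00300108, -0.00092169, -0.00258395, -0.00095699,
       -0.00052928,  0.00165673]), 'effort': array([-2.38887995e-03, -6.21013856e+01, -2.18894720e+00, -2.49836254e+01,
        1.27361159e-02,  9.19233105e-03, -3.87424450e-05]), 'tcp_pos': array([0.16474357, 0.60251295, 0.23063582]), 'orientation': array([ 4.23144653e-04,  7.94869921e-01,  6.06779498e-01, -5.20370416e-04]), 'contact_force': array([-0.23495295,  0.83348797,  1.03513461]), 'moment': array([-0.10058756, -0.08160917,  0.00340408]), 'finger_gap': 0.08545628759700664}
```

View pics/scene0.png

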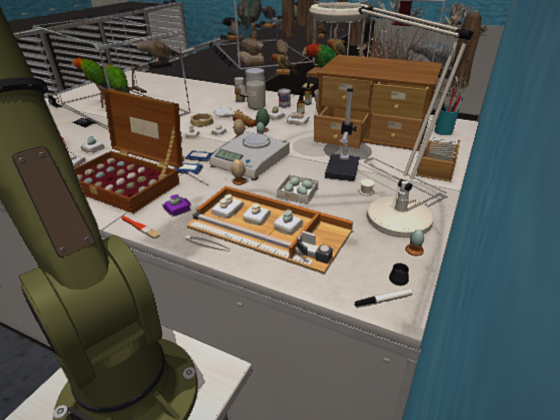

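View pics/side0.png

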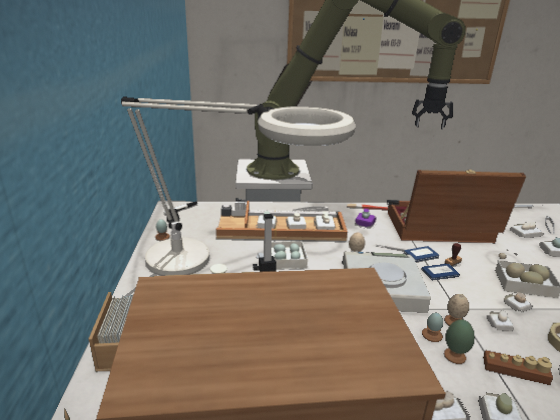

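View pics/wrist0.png

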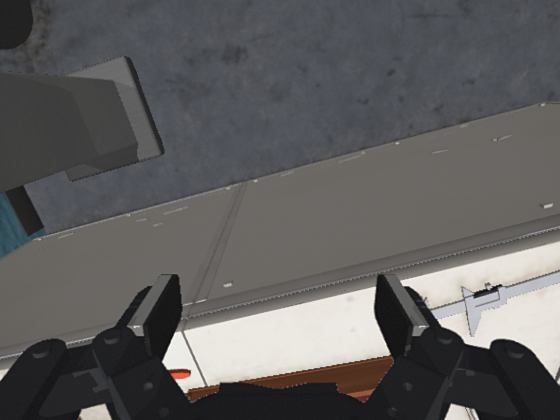

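```bash
python3 - <<'E'
from h import *
show("scene0","sc1",150,150,430,320,2.85)
show("side0","sd1",200,180,400,270,4)
f=load("scene0")
# rough corners: left-near, far-left, right-far, right-near
print(onz(f,[[189,227],[223,186],[353,230],[321,267],[254,214],[288,222],[228,205]],0.012).round(3))
E
```

```text
[[ 0.436  0.2    0.012]
 [ 0.66   0.237  0.012]
 [ 0.613 -0.206  0.012]
 [ 0.44  -0.183  0.012]
 [ 0.566  0.071  0.012]
 [ 0.572 -0.033  0.012]
 [ 0.574  0.163  0.012]]
```

View pics/sc1.png

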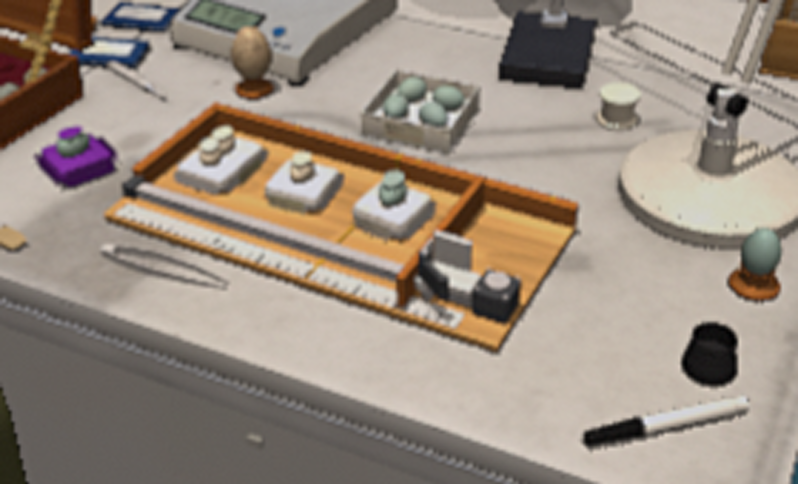

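View pics/sd1.png

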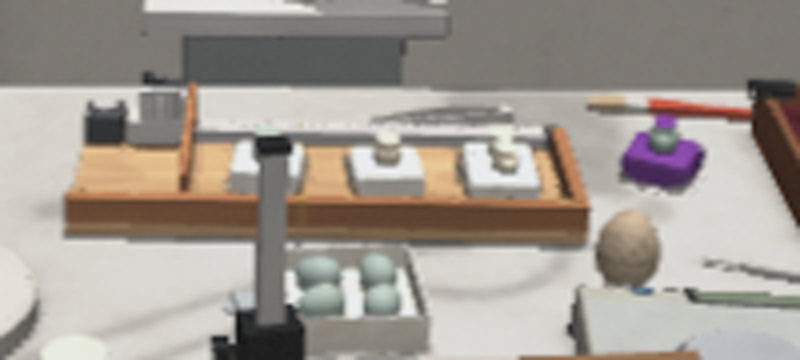

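The scene crop shows three white boxes on the board. In scene pixels:
- **box_a**, two pale eggs: (228,206)
- **box_c**, one pale egg: (256,213)
- **box_b**, blue-green egg: (288,223)

The look-alike is the purple block at (176,205). It sits off the board, so I'm excluding it. The stop with its lever is at about (305,250). Next I'll move over the board and look with the wrist camera.

```bash
python3 -m pendant '[[0,0,-60,0],[0,0,-50,0],[-38,48,0,0],[-38,48,0,0],[-38,48,0,0]]' 1 20; python3 -m pendant '[[-38,48,0,0],[-38,48,0,0],[-38,48,0,0],[-38,48,0,0],[-38,48,0,0]]'
```

```text
time_s: 0.78
tcp_pos: [0.2725, 0.4546, 0.3415]
orientation: [0.001, 0.792, 0.611, -0.003]
contact_force: [1.1, 0.2, 0.0]
finger_gap: 0.0852
time_s: 1.4
tcp_pos: [0.4587, 0.2031, 0.3418]
orientation: [0.001, 0.792, 0.611, -0.002]
contact_force: [0.3, 0.4, 0.6]
finger_gap: 0.0853
```

```bash
python3 -m pendant '[[-36,46,0,-4],[-36,46,0,-5],[-42,44,0,-5],[-42,30,0,0],[0,0,0,0]]'; python3 - <<'E'
from h import *
snap("wrist","w1"); s=get_state(); print(s["joints"].round(3), s["tcp_pos"])
E
```

```text
time_s: 2.02
tcp_pos: [0.6069, 0.0125, 0.3403]
orientation: [0.001, 0.711, 0.703, -0.004]
contact_force: [-0.5, 0.4, -0.7]
finger_gap: 0.0854
[-7.200e-02  4.140e-01  7.000e-03  1.349e+00  1.000e-03  1.383e+00
  1.497e+00] [0.60612586 0.01521335 0.34050514]
```

View pics/w1.png

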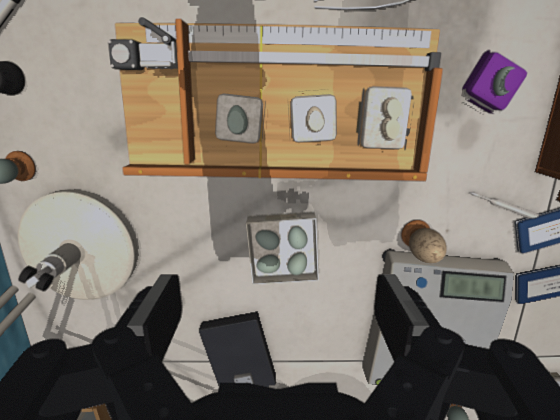

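The wrist view shows the whole board:
- **Board ends:** head wall at px x≈430, brass line near px (262,30–165).
- **Boxes:** box_b with the dark blue-green egg (239,118), box_c (314,118), box_a (385,117).
- **Stop:** arm at px x≈183, lever at (155,30).
- **Excluded:** the purple look-alike at (495,80), off the board.

Next are close crops.

```bash
python3 - <<'E'
from h import *
show("w1","w1a",100,5,300,185,4)
show("w1","w1b",280,5,460,185,4)
E
```

```text
(no output)
```

View pics/w1a.png

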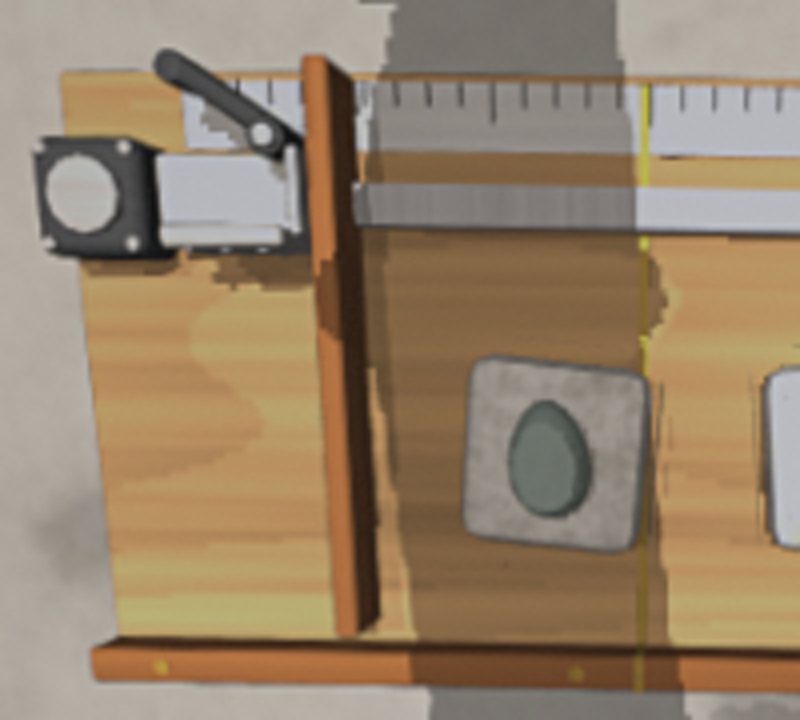

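View pics/w1b.png

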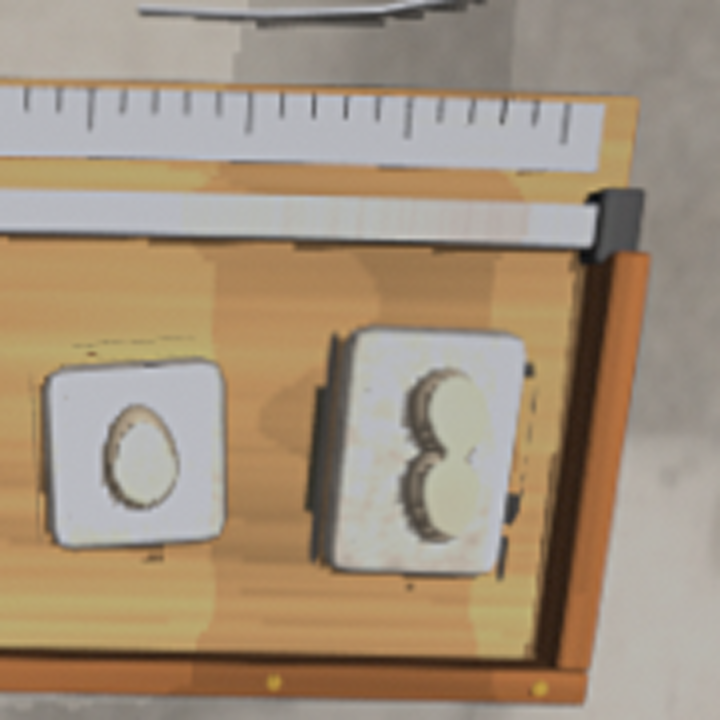

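```bash
python3 - <<'E'
from h import *
f=load("w1"); g=load("scene0")
P=onz(f,[[415,169.5],[260,165.2],[130,164.5],[261.2,26],[115.2,23],[439.5,29.2]],0.012); print(P.round(4))
# board frame guess
yd=P[0]-P[2]; ang=np.degrees(np.arctan2(yd[1],yd[0])); print("fence dir",ang)
yd=P[5]-P[4]; print("near edge dir",np.degrees(np.arctan2(yd[1],yd[0])))
print(np.linalg.norm(P[0]-P[1]),np.linalg.norm(P[4]-P[5]), np.linalg.norm(P[3]-P[1]))
print(proj(g,P).round(1))
print(load("w1")["R"].round(3), -f["R"].T@f["t"])
E
```

```text
[[ 0.6256  0.2031  0.012 ]
 [ 0.6176 -0.0152  0.012 ]
 [ 0.6143 -0.199   0.012 ]
 [ 0.4413 -0.0091  0.012 ]
 [ 0.4336 -0.1932  0.012 ]
 [ 0.4458  0.2153  0.012 ]]
fence dir 88.39270504696529
near edge dir 88.29253474721992
0.2184949394927071 0.4086005237598466 0.17646593365749488
[[226.1 193.6]
 [289.4 212.1]
 [350.8 229.1]
 [257.4 246.8]
 [324.1 269.8]
 [186.6 223.8]]
[[ 0.011  1.    -0.006]
 [ 0.949 -0.009  0.315]
 [ 0.315 -0.009 -0.949]] [0.52616046 0.01310279 0.48297591]
```

```bash
python3 -m pendant '[[21,-27,35,1],[21,-27,35,0],[21,-27,35,0],[21,-26,35,0],[0,0,0,0]]' 0.36 20; python3 - <<'E'
from h import *
snap("wrist","w2"); snap("scene","scene2"); s=get_state(); print(s["joints"].round(3), s["tcp_pos"], s["orientation"])
E
```

```text
time_s: 2.7
tcp_pos: [0.4931, 0.1097, 0.1968]
orientation: [-0.001, 0.713, 0.701, -0.002]
contact_force: [-0.1, -0.4, -0.5]
finger_gap: 0.0305
[-0.244  0.355 -0.026  1.853  0.012  0.933  1.274] [0.49710638 0.10797745 0.19922792] [6.60529514e-04 7.14546834e-01 6.99587295e-01 5.29680668e-05]
```

View pics/w2.png

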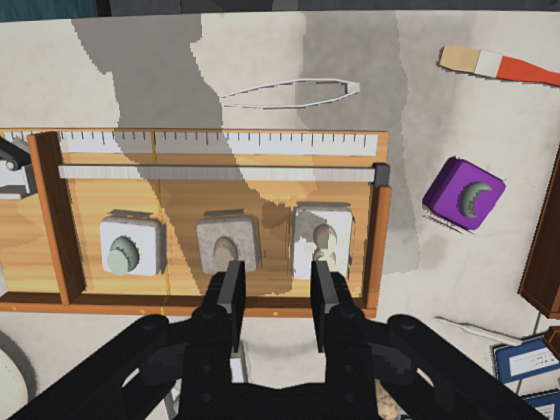

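```bash
python3 - <<'E'
from h import *
show("w2","w2a",0,110,200,325,2.8)
show("w2","w2b",190,110,410,325,2.8)
E
```

```text
(no output)
```

View pics/w2a.png

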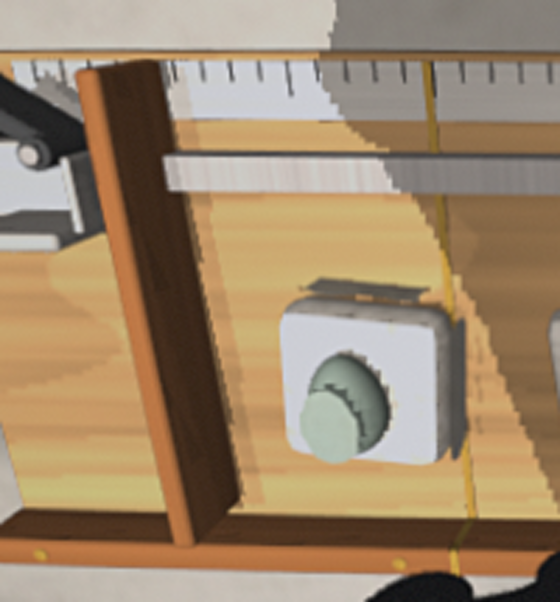

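View pics/w2b.png

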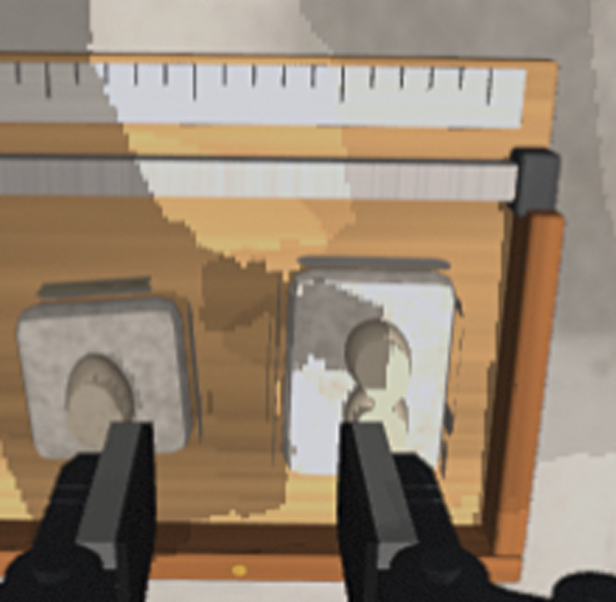

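```bash
python3 - <<'E'
from h import *
a=load("w1"); b=load("w2")
pts={"corner":([415,169.5],[363.2,296.4]),"brassfence":([260,165.2],[168.9,295.7]),"brassnear":([261.2,26],[153.6,132.1]),"nearR":([439.5,29.2],[388.6,131.4]),
"b":([238.5,118.3],[130.4,246.8]),"c":([314.4,119],[228.6,245]),"a":([386.2,117.9],[321.4,243.6]),"postR":([(643/4)+280,5+190/4],[190+558/2.8,110+150/2.8])}
for k,(p,q) in pts.items():
    X=tri([a,b],[p,q]); print(k,X.round(4),onz(b,q,.012)[0].round(4), (proj(a,X)-p).round(1),(proj(b,X)-q).round(1))
print("fence foot left",onz(b,[7.1,292.1],.012))
E
```

```text
corner [0.6252 0.2021 0.0124] [0.6251 0.2015 0.012 ] [[-0.6 -0.2]] [[0.7 0.3]]
brassfence [ 0.6174 -0.0143  0.016 ] [ 0.6205 -0.0151  0.012 ] [[0.5 0.4]] [[-0.7 -0.4]]
brassnear [ 0.4415 -0.0089  0.0116] [ 0.4418 -0.0084  0.012 ] [[0.2 0.3]] [[-0.4 -0.3]]
nearR [0.4455 0.2153 0.0109] [0.4452 0.2146 0.012 ] [[-0.3 -0.1]] [[0.4 0.2]]
b [ 0.5524 -0.0404  0.0296] [ 0.5603 -0.049   0.012 ] [[-0. -0.]] [[0.1 0. ]]
c [0.5545 0.058  0.0242] [0.5598 0.0557 0.012 ] [[-0.2 -0.2]] [[0.3 0.2]]
a [0.5537 0.1517 0.0261] [0.5599 0.1533 0.012 ] [[-0.2 -0.1]] [[0.3 0.1]]
postR [0.4742 0.2147 0.0231] [0.4761 0.2177 0.012 ] [[-0.5 -0.1]] [[0.6 0.2]]
fence foot left [[ 0.61495259 -0.20171473  0.012     ]]
```

```bash
python3 -m pendant '[[15,-4,40,0.4],[15,-4,40,0],[16,-4,40,0],[0,-1,35,0],[0,0,0,0]]' 0.36 20; python3 - <<'E'
from h import *
snap("wrist","w3"); s=get_state(); print(s["joints"].round(3), s["tcp_pos"], s["orientation"],s["finger_gap"])
E
```

```text
time_s: 3.42
tcp_pos: [0.4963, 0.156, 0.0467]
orientation: [0.005, 0.719, 0.695, 0.008]
contact_force: [-0.1, 0.2, -0.1]
finger_gap: 0.0304
[-0.339  0.567 -0.023  2.015  0.031  0.538  1.153] [0.49740342 0.15641543 0.04812948] [0.00595223 0.71857564 0.69536392 0.00909065] 0.03083829218218106
```

View pics/w3.png

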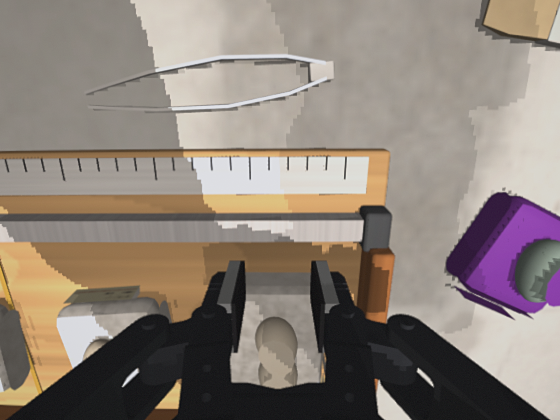

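```bash
python3 -m pendant '[[-3,-12,0,0],[0,-3,6,0],[0,0,6,0],[0,0,0,0]]'; python3 - <<'E'
from h import *
snap("wrist","w4"); s=get_state(); print(s["joints"].round(3), s["tcp_pos"], s["orientation"],s["finger_gap"])
show("w4","w4a",180,150,420,420,2.2)
E
```

```text
time_s: 3.98
tcp_pos: [0.4848, 0.1538, 0.0397]
orientation: [0.008, 0.719, 0.695, 0.013]
contact_force: [-0.6, -0.2, 0.3]
finger_gap: 0.0305
[-0.344  0.566 -0.02   2.062  0.033  0.484  1.146] [0.4849963  0.15382891 0.03980689] [0.00786786 0.71917782 0.69466349 0.01280602] 0.030812613728546212
```

View pics/w4a.png

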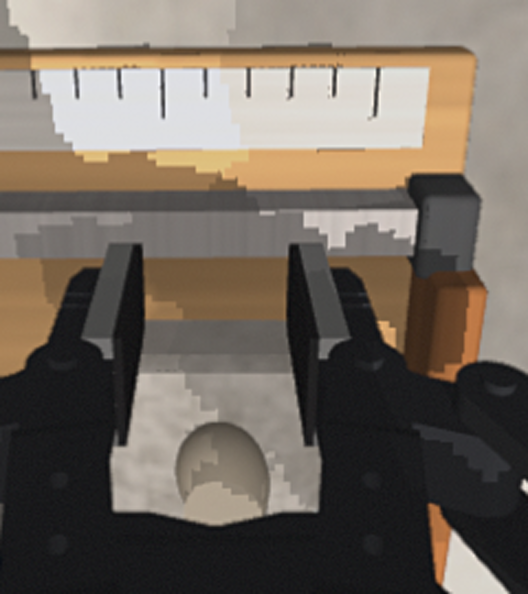

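```bash
python3 -m pendant '[[-1,4,8,-0.4],[0,8,2,0],[0,8,0,0],[0,7,0,0],[0,6,0,0]]'; python3 - <<'E'
from h import *
s=get_state(); print(s["tcp_pos"], s["orientation"],s["contact_force"])
E
```

```text
time_s: 4.65
tcp_pos: [0.5209, 0.1518, 0.0299]
orientation: [0.008, 0.717, 0.697, 0.013]
contact_force: [-0.7, 0.6, 0.1]
finger_gap: 0.0308
[0.52088754 0.1518084  0.02991147] [0.00788292 0.71663053 0.69729319 0.01267837] [-0.73658752  0.55413946  0.13626441]
```

```bash
python3 -m pendant '[[0,3,0,0],[0,2,0,0]]'; python3 -m pendant '[[0,2,0,0],[0,0,0,0]]'; python3 - <<'E'
from h import *
snap("wrist","w5")
E
```

```text
time_s: 4.9
tcp_pos: [0.5216, 0.1517, 0.0295]
orientation: [0.005, 0.716, 0.698, 0.009]
contact_force: [-4.8, 0.5, 3.7]
finger_gap: 0.0309
time_s: 5.15
tcp_pos: [0.5214, 0.1517, 0.0294]
orientation: [0.004, 0.716, 0.698, 0.007]
contact_force: [-0.3, 0.0, 0.4]
finger_gap: 0.0307
```

View pics/w5.png

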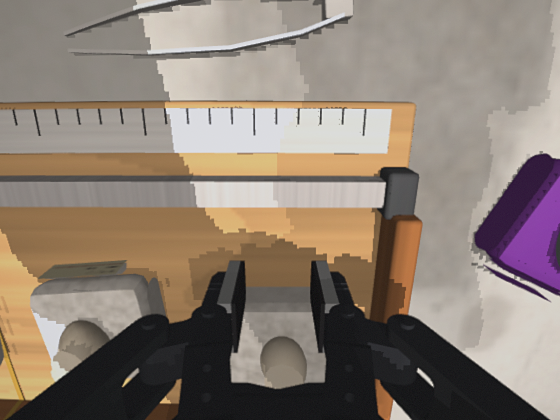

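```bash
python3 -m pendant '[[0,-26,0,0],[-30,0,0,0],[-40,0,0,0],[-22,0,0,0],[0,0,0,0]]';  python3 - <<'E'
from h import *
snap("wrist","w6")
E
```

```text
time_s: 5.82
tcp_pos: [0.4961, 0.0592, 0.0291]
orientation: [0.006, 0.716, 0.698, 0.011]
contact_force: [0.4, 0.3, -0.3]
finger_gap: 0.0304
```

View pics/w6.png

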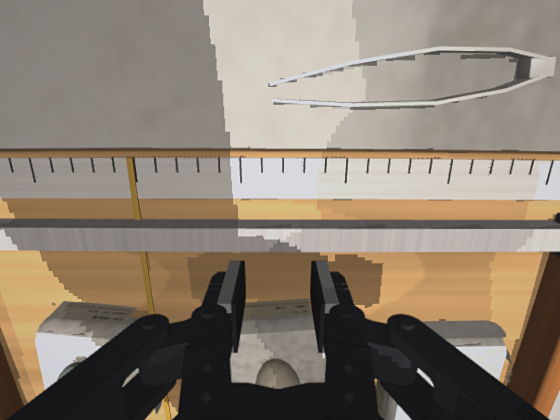

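```bash
python3 -m pendant '[[0,9,0,0],[0,9,0,0],[0,8,0,0],[0,8,0,0],[0,5,0,0]]';  python3 -m pendant '[[0,3,0,0],[0,2,0,0]]'; python3 - <<'E'
from h import *
snap("wrist","w7")
E
```

```text
time_s: 6.5
tcp_pos: [0.5388, 0.0639, 0.0302]
orientation: [0.005, 0.713, 0.701, 0.012]
contact_force: [-7.7, 2.7, 4.2]
finger_gap: 0.0306
time_s: 6.75
tcp_pos: [0.5387, 0.0638, 0.0294]
orientation: [0.002, 0.713, 0.701, 0.008]
contact_force: [-3.6, 0.4, 3.0]
finger_gap: 0.0311
```

View pics/w7.png

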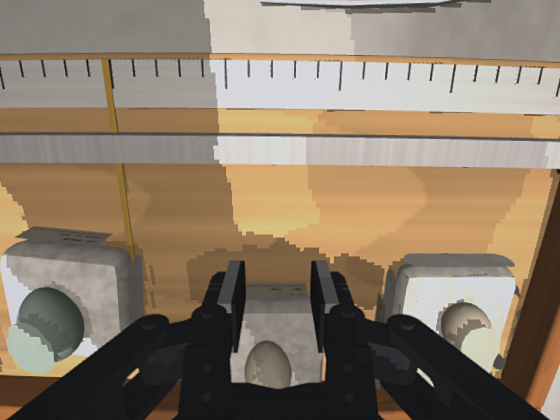

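```bash
python3 -m pendant '[[0,-40,0,0.6],[-28,-8,0,0],[-40,0,0,0],[-32,0,0,0],[0,0,0,0]]';  python3 - <<'E'
from h import *
snap("wrist","w8")
E
```

```text
time_s: 7.42
tcp_pos: [0.4884, -0.037, 0.0279]
orientation: [0.003, 0.716, 0.698, 0.009]
contact_force: [-0.0, 0.7, 0.6]
finger_gap: 0.0308
```

View pics/w8.png

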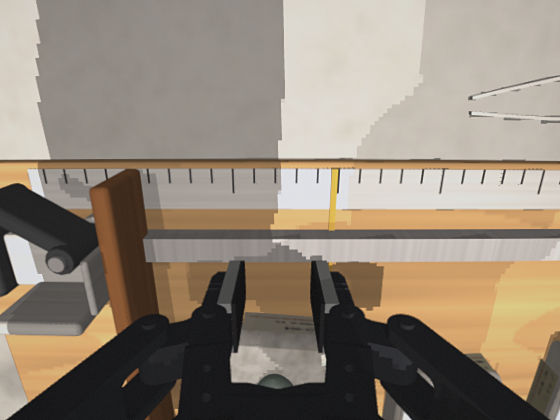

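```bash
python3 -m pendant '[[0,10,0,0],[0,9,0,0],[0,8,0,0],[0,8,0,0],[0,8,0,0]]';  python3 -m pendant '[[0,5,0,0],[0,3,0,0],[0,2,0,0]]'; python3 - <<'E'
from h import *
snap("wrist","w9")
E
```

```text
time_s: 8.1
tcp_pos: [0.5353, -0.0325, 0.0287]
orientation: [0.002, 0.714, 0.7, 0.01]
contact_force: [0.1, -0.1, 0.8]
finger_gap: 0.031
time_s: 8.48
tcp_pos: [0.5356, -0.0326, 0.0271]
orientation: [-0.005, 0.714, 0.7, 0.002]
contact_force: [-3.8, 0.6, 2.8]
finger_gap: 0.0304
```

View pics/w9.png

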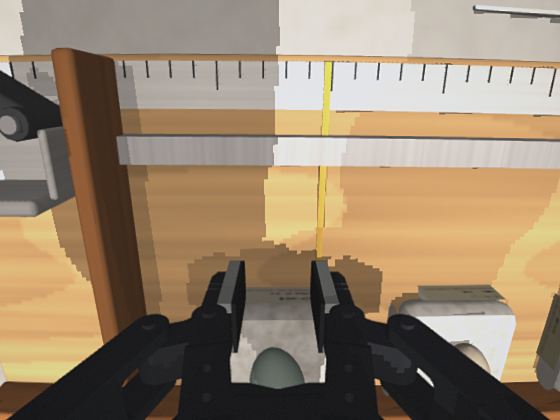

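```bash
python3 -m pendant '[[0,-30,0,0.5],[0,-15,-45,0],[25,-10,-55,0],[35,-5,-45,0],[0,0,0,0]]' 0.87 20;  python3 - <<'E'
from h import *
snap("wrist","w10")
s=get_state(); print(s["joints"].round(3), s["tcp_pos"], s["orientation"],s["finger_gap"])
E
```

```text
time_s: 9.15
tcp_pos: [0.4777, 0.0289, 0.1768]
orientation: [-0.006, 0.718, 0.696, 0.003]
contact_force: [0.3, -0.1, 0.2]
finger_gap: 0.0742
[-0.013  0.343 -0.117  1.955  0.037  0.851  1.39 ] [0.4767782  0.02707903 0.17506434] [-0.00615464  0.71841277  0.69558885  0.00116805] 0.0742662625677113
```

View pics/w10.png

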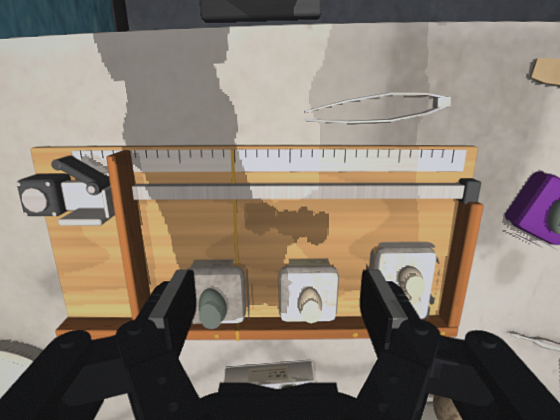

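```bash
python3 - <<'E'
from h import *
show("w10","w10a",10,135,250,345,3.3)
show("w10","w10b",180,230,480,350,2.6)
E
```

```text
(no output)
```

View pics/w10a.png

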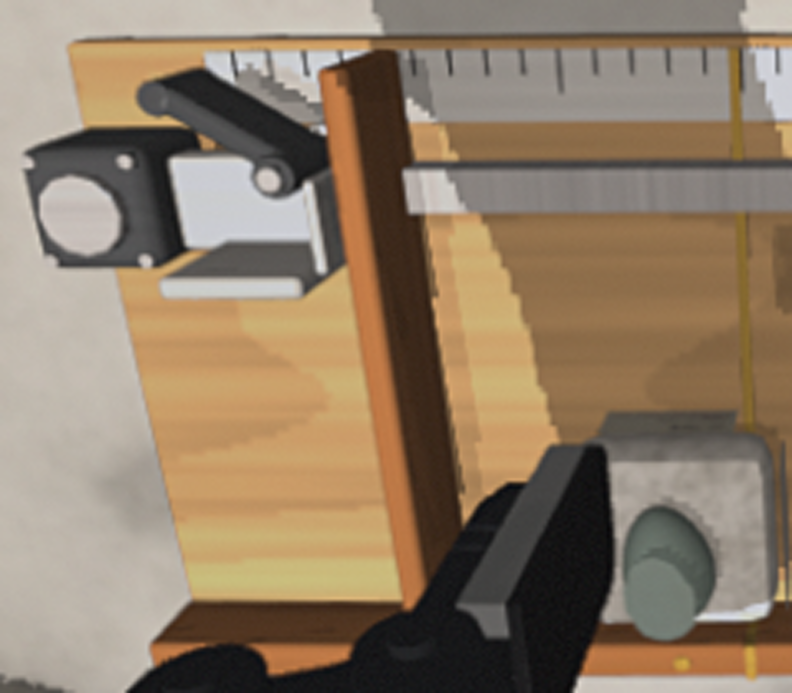

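View pics/w10b.png

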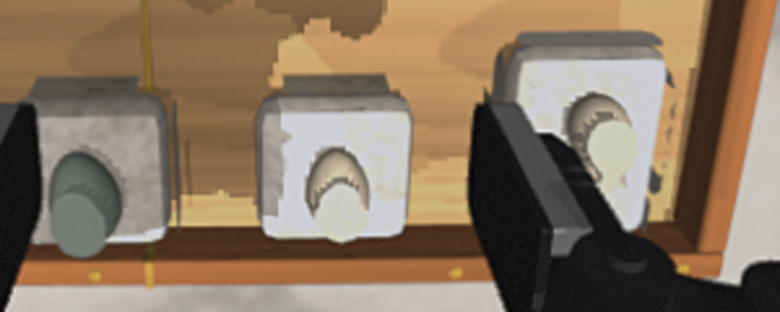

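```bash
cat >> h.py <<'E'
o=np.array([.555,.0175]); PSI=np.radians(-1.6)
XD=np.array([np.cos(PSI),np.sin(PSI)]); YD=np.array([-np.sin(PSI),np.cos(PSI)])
def tob(p): p=np.atleast_2d(p)[:,:2]-o; return np.c_[p@XD,p@YD]*1000
def tow(b): b=np.atleast_2d(b)/1000; return o+b[:,:1]*XD+b[:,1:2]*YD
E
python3 - <<'E'
from h import *
f=load("w10"); c=lambda x,y:[10+x/3.3,135+y/3.3]
print("front edge",tob(onz(f,[c(341,68),c(362,190),c(384,330),c(397,420)],.049)).round(1))
print("back edge",tob(onz(f,[c(320,70),c(340,190),c(366,350),c(384,470)],.049)).round(1))
print("brass",tob(onz(f,[c(735,90),c(745,260),c(749,380)],.012)).round(1))
print("plate outer top",tob(onz(f,[c(162,282),c(300,282)],.066)).round(1))
print("tip top, pivot",tob(onz(f,[c(155,97),c(270,178)],.059)).round(1))
print("near edge, fence foot",tob(onz(f,[c(70,42),c(735,42),c(195,600)],.012)).round(1))
d=lambda x,y:[180+x/2.6,230+y/2.6]
print("box near top edges a",tob(onz(f,[d(515,38),d(660,38)],.052)).round(1),"b",tob(onz(f,[d(35,80),d(138,80)],.059)).round(1),"c",tob(onz(f,[d(285,77),d(388,77)],.054)).round(1))
E
```

```text
front edge [[-114.5 -121.4]
 [ -83.8 -120.7]
 [ -45.9 -120.6]
 [ -19.8 -120.9]]
back edge [[-114.  -126.6]
 [ -83.9 -126.3]
 [ -40.3 -126.2]
 [  -4.6 -126.7]]
brass [[-101.4  -30.6]
 [ -51.8  -29.9]
 [ -13.6  -30.3]]
plate outer top [[ -65.8 -165.4]
 [ -65.6 -131.3]]
tip top, pivot [[-109.8 -162.3]
 [ -89.8 -138. ]]
near edge, fence foot [[-116.6 -213.8]
 [-114.6  -30.1]
 [  64.5 -214.8]]
box near top edges a [[-36.6  96.4]
 [-36.  145.6]] b [[-26.1 -62. ]
 [-25.9 -28.4]] c [[-24.   19.9]
 [-23.7  54.3]]
```

```bash
sed -i 's/o=np.array(\[.555,.0175\])/o=np.array([.555,.0162])/' h.py; python3 -m pendant '[[-17,1,0,10],[-17,3,0,10],[-16,6,0,10],[-14,9,0,10],[-13,11,0,10]]' 1 20; python3 -m pendant '[[-11,13,0,10],[-8,15,0,10],[-5,16,0,10],[-2,17,0,10],[0,0,0,0]]';  python3 - <<'E'
from h import *
snap("wrist","w11")
s=get_state(); q=s["orientation"]; print(s["joints"].round(3), s["tcp_pos"],tob(s["tcp_pos"]), q,np.degrees(2*np.arctan2(q[2],q[1])))
E
```

```text
time_s: 9.82
tcp_pos: [0.4724, -0.0646, 0.1678]
orientation: [-0.006, 0.95, 0.313, -0.007]
contact_force: [-0.7, -0.0, 0.1]
finger_gap: 0.0851
time_s: 10.45
tcp_pos: [0.4648, -0.1414, 0.1601]
orientation: [-0.001, 0.999, -0.047, -0.016]
contact_force: [-0.8, 0.7, -0.6]
finger_gap: 0.0852
[-1.00e-03  4.04e-01  3.41e-01  1.94e+00 -1.67e-01  8.58e-01  3.37e-01] [ 0.46477624 -0.14033238  0.16007897] [[ -85.81794122 -158.99054819]] [-0.0015591   0.9988367  -0.04548777 -0.01592735] -5.214981543722948
```

View pics/w11.png

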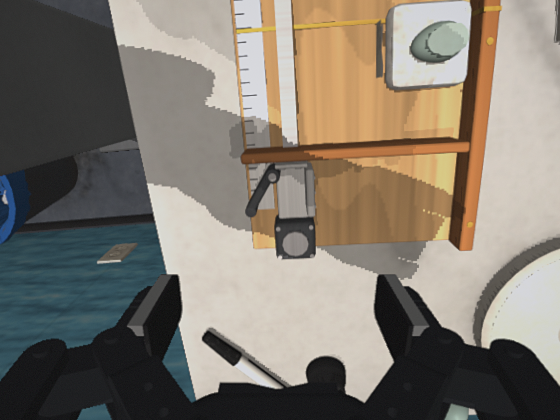

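```bash
python3 -m pendant '[[9,-13,30,-3.6],[0,0,35,0],[0,0,25,0],[0,0,0,0]]';  python3 - <<'E'
from h import *
snap("wrist","w12")
s=get_state(); q=s["orientation"]; print(s["tcp_pos"],tob(s["tcp_pos"]), q,np.degrees(2*np.arctan2(q[2],q[1])))
E
```

```text
time_s: 11.0
tcp_pos: [0.472, -0.1246, 0.0659]
orientation: [-0.003, 1.0, -0.004, -0.017]
contact_force: [0.5, -0.3, 0.7]
finger_gap: 0.0852
[ 0.47268007 -0.12498346  0.06684975] [[ -78.34575746 -143.42692084]] [-0.00289958  0.99985904 -0.00410439 -0.01602029] -0.4703925104296453
```

View pics/w12.png

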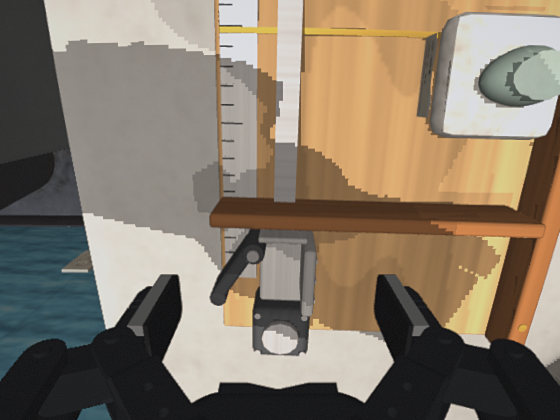

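```bash
python3 -m pendant '[[1.5,0,18,1.1],[0,0,14,0],[0,0,6,0],[0,0,0,0]]';  python3 - <<'E'
from h import *
snap("wrist","w13")
s=get_state(); q=s["orientation"]; print(s["tcp_pos"],tob(s["tcp_pos"]), q,np.degrees(2*np.arctan2(q[2],q[1])))
E
```

```text
time_s: 11.55
tcp_pos: [0.4752, -0.1248, 0.0307]
orientation: [-0.003, 1.0, -0.011, -0.014]
contact_force: [-1.1, 0.1, -0.8]
finger_gap: 0.0852
[ 0.47539819 -0.12482068  0.03091587] [[ -75.6332456  -143.18831386]] [-0.00253175  0.99984477 -0.01123753 -0.01333217] -1.2878715211758411
```

View pics/w13.png

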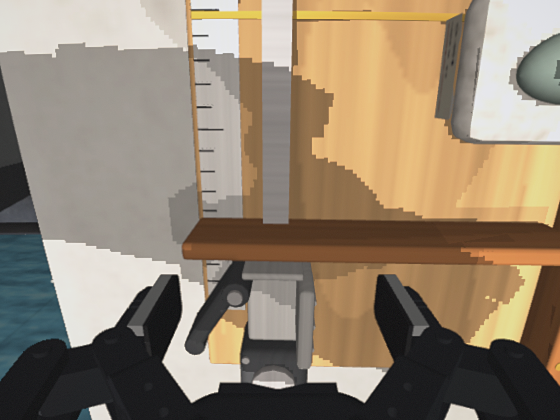

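```bash
python3 -m pendant '[[-1,-1,7,0.3],[0,-3,0,0],[0,-5,0,0],[0,-7,0,0],[0,-7,0,0]]' 0.9 20;  python3 - <<'E'
from h import *
snap("wrist","w14")
s=get_state(); q=s["orientation"]; print(s["tcp_pos"],tob(s["tcp_pos"]), q,np.degrees(2*np.arctan2(q[2],q[1])))
E
```

```text
time_s: 12.22
tcp_pos: [0.4754, -0.1027, 0.0245]
orientation: [-0.001, 1.0, -0.015, -0.012]
contact_force: [0.6, -3.5, -1.9]
finger_gap: 0.0766
[ 0.47541051 -0.10136731  0.02448255] [[ -76.27578258 -119.74373848]] [-0.00171312  0.99981467 -0.01468678 -0.01232871] -1.6831720255597866
```

View pics/w14.png

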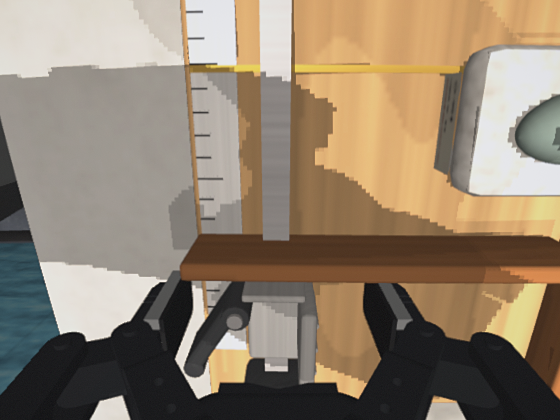

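```bash
python3 -m pendant '[[-0.5,-7,0,0],[0,-7,0,0],[0,-7,0,0],[0,-7,0,0],[0,-7,0,0]]';  python3 - <<'E'
from h import *
snap("wrist","w15")
s=get_state(); q=s["orientation"]; print(s["tcp_pos"],tob(s["tcp_pos"]), q,np.degrees(2*np.arctan2(q[2],q[1])))
E
```

```text
time_s: 12.9
tcp_pos: [0.4764, -0.0647, 0.0246]
orientation: [-0.001, 1.0, -0.015, -0.012]
contact_force: [1.1, -3.4, -3.0]
finger_gap: 0.0768
[ 0.47643069 -0.06344996  0.02458749] [[-76.3147244 -81.8126928]] [-0.00163728  0.99982299 -0.0144364  -0.01195395] -1.6544677013586113
```

View pics/w15.png

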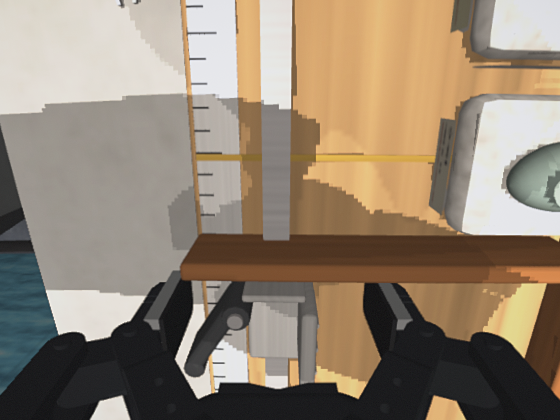

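```bash
python3 -m pendant '[[0,-6,0,0],[0,-6,0,0],[0,-6,0,0],[0,-5,0,0],[0,0,0,0]]';  python3 - <<'E'
from h import *
snap("wrist","w16")
s=get_state(); q=s["orientation"]; print(s["tcp_pos"],tob(s["tcp_pos"]), q,np.degrees(2*np.arctan2(q[2],q[1])))
E
```

```text
time_s: 13.58
tcp_pos: [0.4771, -0.0389, 0.0246]
orientation: [-0.002, 1.0, -0.014, -0.012]
contact_force: [0.5, -3.0, -1.3]
finger_gap: 0.0766
[ 0.47714103 -0.03900478  0.02465066] [[-76.28720268 -57.35721007]] [-0.00154462  0.99982195 -0.01452498 -0.01194615] -1.6646194801691006
```

View pics/w16.png

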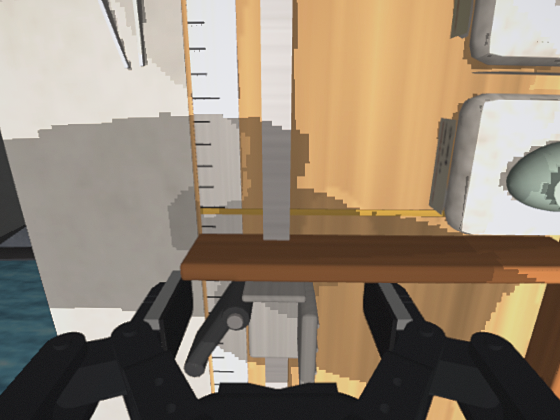

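```bash
python3 - <<'E'
from h import *
show("w16","w16a",170,190,450,300,2.85)
for n,by in (("w15",158),("w16",212)):
    f=load(n)
    print(n,"bottom front",tob(onz(f,[[230,235],[340,236]],.015)).round(1),"top front",tob(onz(f,[[240,264.5],[340,267]],.049)).round(1),"brass",tob(onz(f,[[220,by],[390,by]],.012)).round(1))
E
```

```text
w15 bottom front [[-99.  -66.7]
 [-45.8 -66.8]] top front [[-89.7 -64.7]
 [-51.  -65.5]] brass [[-102.4  -29.7]
 [ -24.6  -29.5]]
w16 bottom front [[-99.  -40.9]
 [-45.8 -41. ]] top front [[-89.7 -39. ]
 [-51.  -39.7]] brass [[-103.9  -30.2]
 [ -22.   -29.6]]
```

View pics/w16a.png

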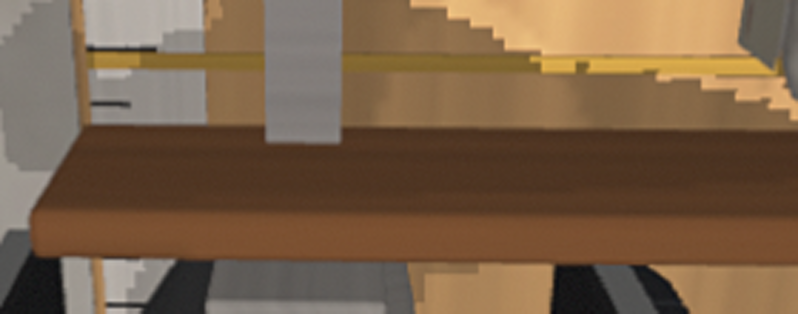

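```bash
python3 -m pendant '[[0,-4.5,0,0],[0,-4,0,0],[0,0,0,0]]';  python3 - <<'E'
from h import *
snap("wrist","w17"); snap("scene","scene17"); snap("side","side17")
s=get_state(); q=s["orientation"]; print(s["tcp_pos"],tob(s["tcp_pos"]), q,np.degrees(2*np.arctan2(q[2],q[1])),s["contact_force"])
show("w17","w17a",170,190,450,300,2.85)
E
```

```text
time_s: 14.0
tcp_pos: [0.4774, -0.0306, 0.0247]
orientation: [-0.001, 1.0, -0.015, -0.012]
contact_force: [1.0, -2.5, -2.6]
finger_gap: 0.077
[ 0.47735225 -0.030821    0.02470822] [[-76.30457395 -49.17071613]] [-0.00132155  0.99981442 -0.01508191 -0.0119126 ] -1.728449794105152 [ 0.33189339 -3.08709842 -2.06955445]
```

View pics/w17a.png

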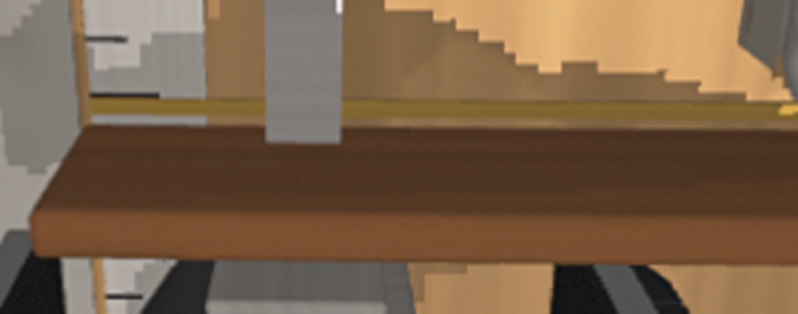

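View pics/w17.png

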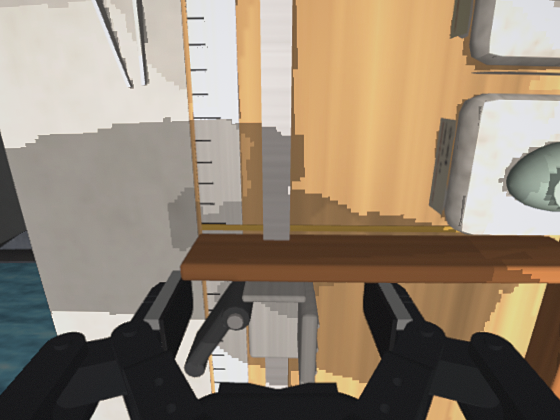

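```bash
python3 - <<'E'
from h import *
f=load("w17"); c=lambda x,y:[170+x/2.85,190+y/2.85]
print(tob(onz(f,[c(170,127),c(500,130)],.015)).round(1),tob(onz(f,[c(170,106),c(500,111)],.012)).round(1),tob(onz(f,[c(170,210),c(500,215)],.049)).round(1))
E
```

```text
[[-99.2 -32.4]
 [-43.2 -32.5]] [[-99.5 -29.7]
 [-42.8 -30.3]] [[-93.8 -30.4]
 [-48.9 -30.7]]
```

```bash
python3 -m pendant '[[0,-2.2,0,0],[0,-0.4,0,0],[0,0,0,0],[0,0,0,0]]';  python3 - <<'E'
from h import *
snap("wrist","w18"); snap("scene","scene18")
s=get_state(); q=s["orientation"]; print(s["tcp_pos"],tob(s["tcp_pos"]), q,np.degrees(2*np.arctan2(q[2],q[1])),s["contact_force"])
show("w18","w18a",170,190,450,300,2.85)
E
```

```text
time_s: 14.65
tcp_pos: [0.4774, -0.0286, 0.0247]
orientation: [-0.001, 1.0, -0.015, -0.012]
contact_force: [0.4, -4.5, -1.5]
finger_gap: 0.0768
[ 0.47740198 -0.02858821  0.02470754] [[-76.31720332 -46.93741521]] [-0.00109572  0.99981144 -0.01531498 -0.01188858] -1.755161042814369 [ 0.83113327 -3.11163752 -1.16079269]
```

View pics/w18a.png

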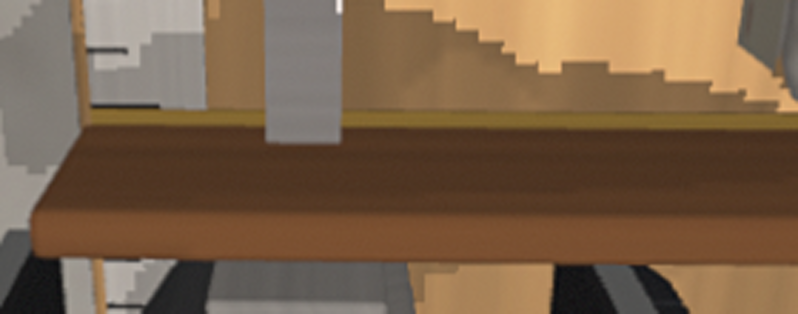

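```bash
python3 -m pendant '[[0,0,0,0],[0,0,0,0],[0,0,0,0]]' 0.5 40;  python3 - <<'E'
from h import *
snap("wrist","w19")
s=get_state(); q=s["orientation"]; print(s["tcp_pos"],tob(s["tcp_pos"]), q,np.degrees(2*np.arctan2(q[2],q[1])),s["contact_force"],s["finger_gap"])
E
```

```text
time_s: 15.12
tcp_pos: [0.4759, -0.0286, 0.0249]
orientation: [-0.001, 1.0, -0.015, -0.013]
contact_force: [0.6, -4.3, 0.6]
finger_gap: 0.0428
[ 0.47594914 -0.02856453  0.02487006] [[-77.7701354 -46.9543093]] [-0.00128476  0.99979809 -0.01520953 -0.01306877] -1.7431014161067209 [-0.96461532 -4.54245899  1.90051687] 0.042906552246346555
```

View pics/w19.png

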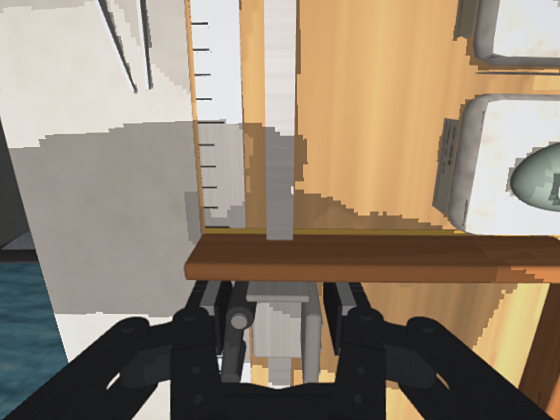

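```bash
python3 -m pendant '[[0,0,0,0],[0,0,0,0],[0,0,0,0]]' 0.3 60;  python3 - <<'E'
from h import *
snap("wrist","w20")
s=get_state(); q=s["orientation"]; print(s["tcp_pos"],tob(s["tcp_pos"]), q,np.degrees(2*np.arctan2(q[2],q[1])),s["contact_force"],s["finger_gap"])
show("w20","w20a",170,190,380,400,2.8)
E
```

```text
time_s: 15.55
tcp_pos: [0.475, -0.0284, 0.0252]
orientation: [-0.002, 1.0, -0.015, -0.014]
contact_force: [-1.1, -3.5, -0.4]
finger_gap: 0.0334
[ 0.47498506 -0.02839148  0.02521508] [[-78.73867938 -46.80824376]] [-0.00155107  0.99978896 -0.01518466 -0.01374945] -1.740267068895313 [-2.26637053 -2.89225512  2.35817804] 0.03348278179881631
```

View pics/w20a.png

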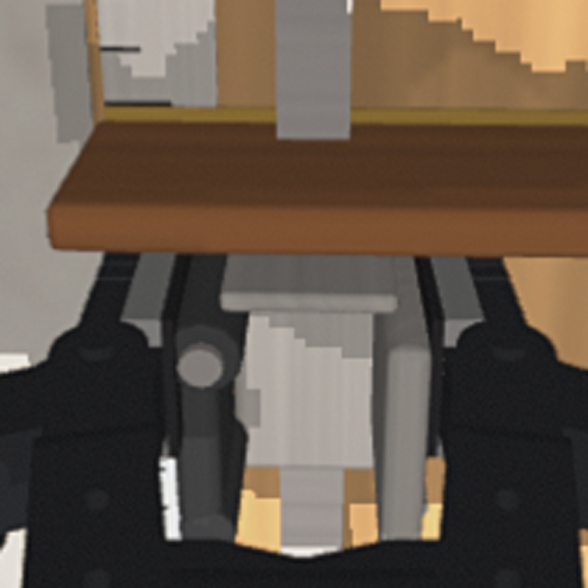

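```bash
python3 -m pendant '[[0,0,0,0],[0,0,0,0]]' 0 60;  python3 - <<'E'
from h import *
snap("wrist","w21"); snap("scene","scene21")
s=get_state(); q=s["orientation"]; print(s["tcp_pos"],tob(s["tcp_pos"]), q,np.degrees(2*np.arctan2(q[2],q[1])),s["contact_force"],s["moment"],s["finger_gap"])
show("w21","w21a",170,190,380,400,2.8)
E
```

```text
time_s: 15.85
tcp_pos: [0.475, -0.0284, 0.0252]
orientation: [-0.002, 1.0, -0.015, -0.014]
contact_force: [-2.7, -4.4, 1.6]
finger_gap: 0.033
[ 0.47497522 -0.02843097  0.02520976] [[-78.74740544 -46.84799194]] [-0.00153166  0.99978826 -0.01520829 -0.01377643] -1.7429767008349417 [-2.03684583 -3.13029469  2.38902807] [-0.82977735  0.1321855   0.06414911] 0.03374460825357669
```

View pics/w21a.png

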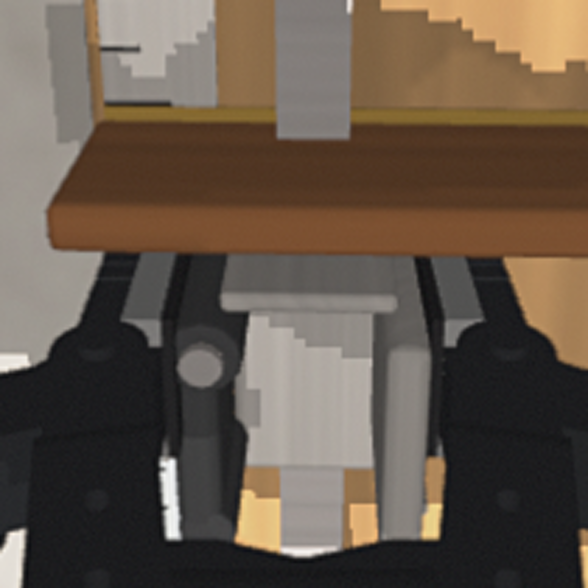

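```bash
python3 - <<'E'
from h import *
im=cv2.imread("pics/w21.png")[270:395,215:345]; im=cv2.resize(im,None,fx=6,fy=6,interpolation=cv2.INTER_CUBIC)
im=np.clip(im.astype(float)*2.0,0,255).astype(np.uint8); cv2.imwrite("pics/w21z.png",im[:600])
E
```

```text
(no output)
```

View pics/w21z.png

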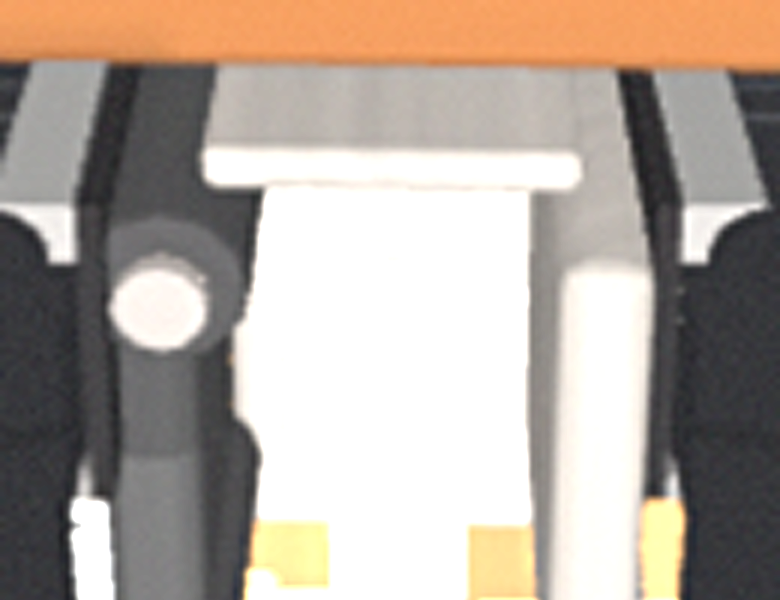

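```bash
python3 - <<'E'
from h import *
f=load("w21"); c=lambda x,y:[215+(x-2.5)/6,270+(y-2.5)/6]
for n,pts,z in (("levL",[(118,350),(118,590)],.059),("levR",[(199,380),(203,590)],.059),("plL",[(563,290),(551,590)],.066),("plR",[(650,290),(634,590)],.066),("pivot",[(160,305)],.061)):
    P=tob(onz(f,[c(*p) for p in pts],z)); print(n,P.round(1), (np.arctan2(P[-1,0]-P[0,0],-(P[-1,1]-P[0,1]))).round(3))
print("front",tob(onz(f,[[215,234.2],[340,235.3]],.015)).round(1),"brass",tob(onz(f,[[215,230.8],[340,232.7]],.012)).round(1))
E
```

```text
levL [[-93.9 -51. ]
 [-94.9 -70.5]] -0.047
levR [[-88.8 -53.2]
 [-89.1 -70.3]] -0.017
plL [[-66.2 -40.8]
 [-66.3 -63.1]] -0.005
plR [[-61.1 -40.7]
 [-61.1 -63.1]] -0.002
pivot [[-90.8 -46. ]] 3.142
front [[-108.9  -30.4]
 [ -48.2  -30.5]] brass [[-109.5  -29.8]
 [ -47.8  -30.4]]
```

```bash
python3 -m pendant '[[0,0,0,0],[0,0,0,0],[0,0,0,0]]' 0 100;  python3 - <<'E'
from h import *
snap("wrist","w22")
s=get_state(); print(tob(s["tcp_pos"]), s["contact_force"],s["moment"],s["finger_gap"])
im=cv2.imread("pics/w22.png")[270:395,215:345]; im=cv2.resize(im,None,fx=6,fy=6,interpolation=cv2.INTER_CUBIC)
im=np.clip(im.astype(float)*2.0,0,255).astype(np.uint8); cv2.imwrite("pics/w22z.png",im[:600])
a=cv2.imread("pics/w21.png").astype(int);b=cv2.imread("pics/w22.png").astype(int);print(np.abs(a-b)[270:395,215:345].mean())
E
```

```text
time_s: 16.32
tcp_pos: [0.4753, -0.0281, 0.0254]
orientation: [-0.002, 1.0, -0.015, -0.014]
contact_force: [-1.3, -3.5, 2.9]
finger_gap: 0.0319
[[-78.38527626 -46.49600983]] [-1.02425612 -2.9907889   3.66493949] [-0.72212383  0.41668315  0.00142988] 0.032252843818211877
5.813907692307692
```

View pics/w22z.png

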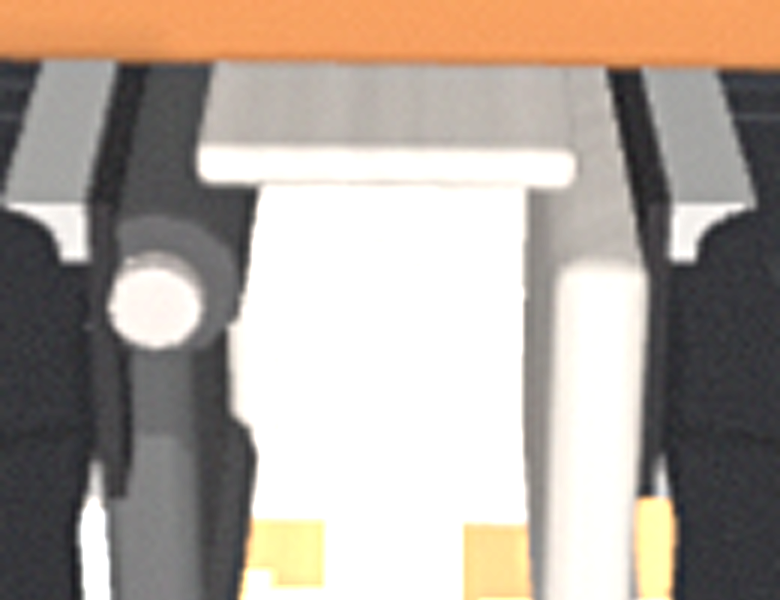

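```bash
python3 -m pendant '[[0,0,0,0],[0,0,0,0],[0,1.2,0,-2],[0,1.0,0,-2],[0,0,0,0]]' 0.52 60;  python3 - <<'E'
from h import *
snap("wrist","w23")
s=get_state(); q=s["orientation"];print(tob(s["tcp_pos"]), s["contact_force"],s["moment"],s["finger_gap"],np.degrees(2*np.arctan2(q[2],q[1])))
show("w23","w23a",170,190,380,400,2.8)
E
```

```text
time_s: 17.0
tcp_pos: [0.4758, -0.0301, 0.025]
orientation: [-0.002, 1.0, 0.023, -0.013]
contact_force: [-0.7, -3.1, -1.0]
finger_gap: 0.0447
[[-77.94907274 -48.50617016]] [ 0.93470444 -2.34468611 -0.79907091] [-0.56610958  0.06955011 -0.0703623 ] 0.04445993354438009 2.5670574408219107
```

View pics/w23a.png

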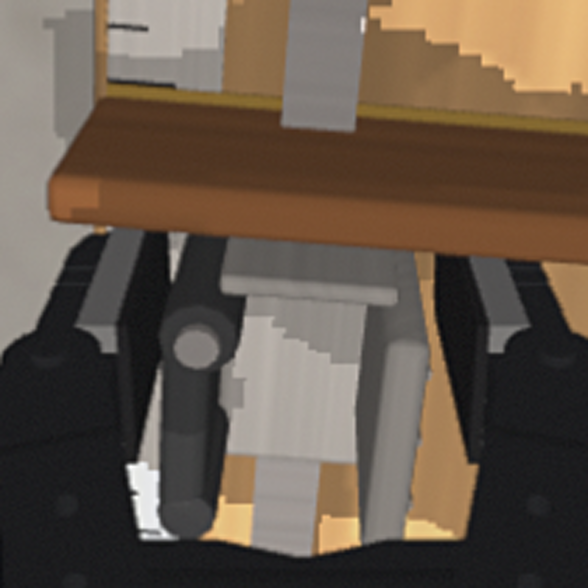

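```bash
python3 -m pendant '[[0.5,-0.3,0,0],[0,0,0,0],[0,0,0,0]]' 0.2 40;  python3 - <<'E'
from h import *
snap("wrist","w24")
s=get_state(); q=s["orientation"];print(tob(s["tcp_pos"]), s["contact_force"],s["moment"],s["finger_gap"],np.degrees(2*np.arctan2(q[2],q[1])))
im=cv2.imread("pics/w24.png")[225:395,180:380]; im=cv2.resize(im,None,fx=4,fy=4,interpolation=cv2.INTER_CUBIC)
im=np.clip(im.astype(float)*1.7,0,255).astype(np.uint8); cv2.imwrite("pics/w24z.png",im[:600])
E
```

```text
time_s: 17.42
tcp_pos: [0.4747, -0.0298, 0.0254]
orientation: [-0.003, 1.0, 0.02, -0.014]
contact_force: [-1.1, -2.3, -1.5]
finger_gap: 0.0348
[[-78.96353389 -48.28254141]] [-1.64990918 -1.17134794  0.06329172] [-0.52935669  0.03933247 -0.50070357] 0.034946336059797016 2.3409561816496565
```

View pics/w24z.png

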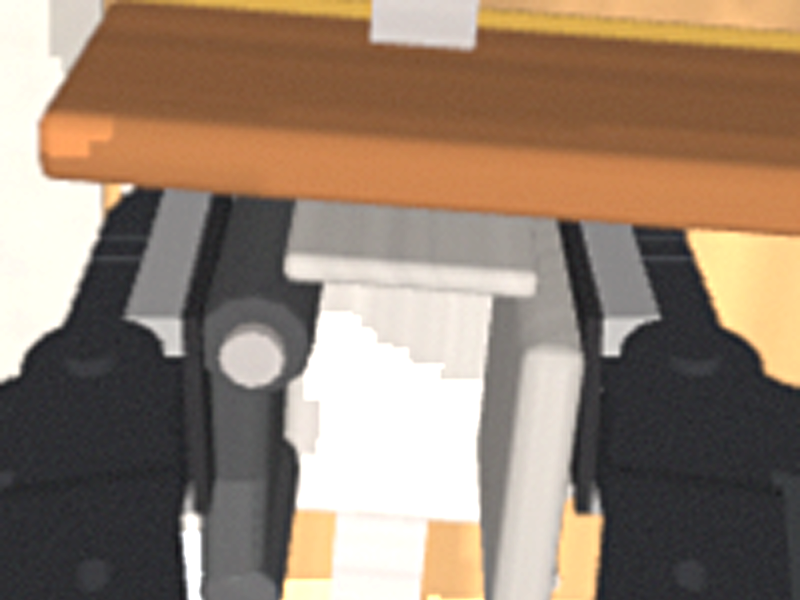

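```bash
python3 - <<'E'
from h import *
f=load("w24"); c=lambda x,y:[180+(x-1.5)/4,225+(y-1.5)/4]
for n,pts,z in (("levL",[(215,390),(207,580)],.059),("levR",[(276,390),(272,575)],.059),("levaxis",[(252,357),(240,590)],.059),("plL",[(524,360),(497,590)],.066),("plR",[(580,360),(555,585)],.066)):
    P=tob(onz(f,[c(*p) for p in pts],z)); print(n,P.round(1), (np.arctan2(P[0,0]-P[-1,0],P[0,1]-P[-1,1])).round(3))
E
```

```text
levL [[-94.3 -51.1]
 [-94.6 -74.3]] 0.011
levR [[-88.5 -50.6]
 [-88.  -73. ]] -0.021
levaxis [[-90.9 -47.1]
 [-91.2 -75.2]] 0.01
plL [[-66.2 -40.2]
 [-66.2 -66. ]] -0.003
plR [[-61.3 -39.8]
 [-60.8 -64.9]] -0.022
```

```bash
python3 -m pendant '[[0,0,0,0],[0,0,0,0],[0,0,0,0]]' 0 40;  python3 - <<'E'
from h import *
snap("wrist","w25"); snap("scene","scene25"); snap("side","side25")
s=get_state(); q=s["orientation"];print(tob(s["tcp_pos"]), s["contact_force"],s["moment"],s["finger_gap"],np.degrees(2*np.arctan2(q[2],q[1])))
im=cv2.imread("pics/w25.png")[225:395,180:380]; im=cv2.resize(im,None,fx=4,fy=4,interpolation=cv2.INTER_CUBIC)
im=np.clip(im.astype(float)*1.7,0,255).astype(np.uint8); cv2.imwrite("pics/w25z.png",im[:600])
show("scene25","sc25",170,160,370,290,4); show("side25","sd25",200,190,400,270,4)
E
```

```text
time_s: 17.85
tcp_pos: [0.4747, -0.0298, 0.0253]
orientation: [-0.003, 1.0, 0.02, -0.014]
contact_force: [0.1, -2.4, 1.5]
finger_gap: 0.0348
[[-78.96734901 -48.31487224]] [-2.04696071 -1.8439059  -0.34618235] [-0.55620367  0.08410033 -0.49950031] 0.03489196527266761 2.317972482931579
```

View pics/w25z.png

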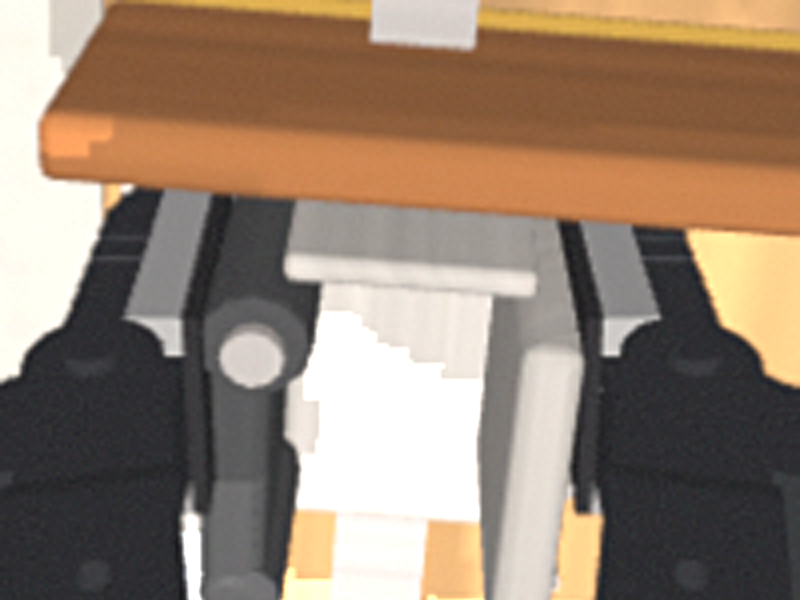

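View pics/sc25.png

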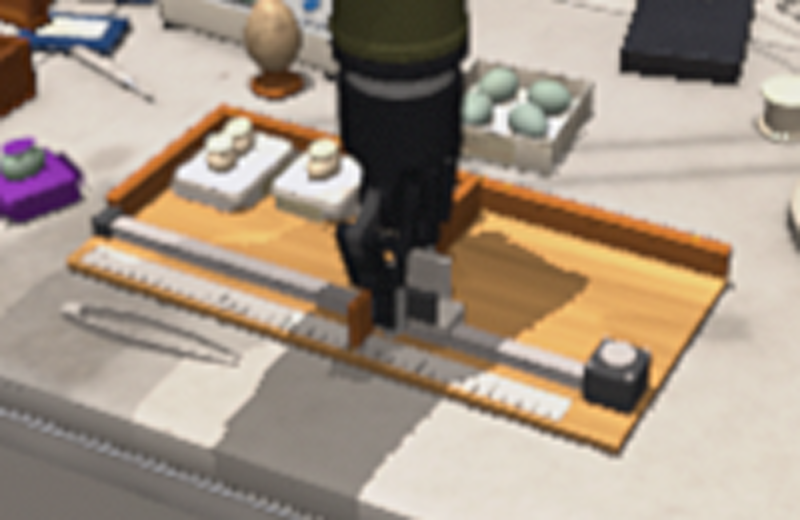

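View pics/sd25.png

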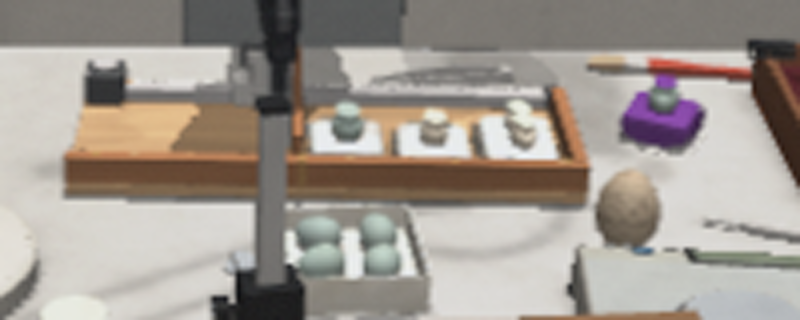

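View pics/w25.png

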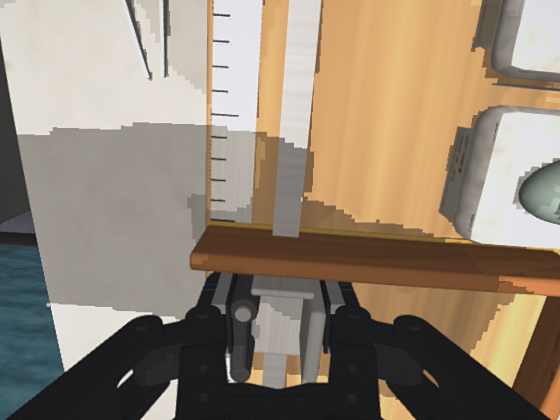

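```bash
python3 - <<'E'
from h import *
show("w25","w25b",200,215,400,300,4); show("w18","w18b",190,215,390,300,4)
E
```

```text
(no output)
```

View pics/w25b.png

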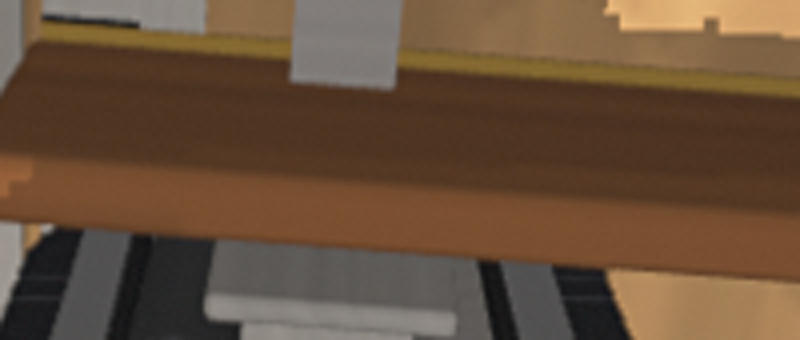

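View pics/w18b.png

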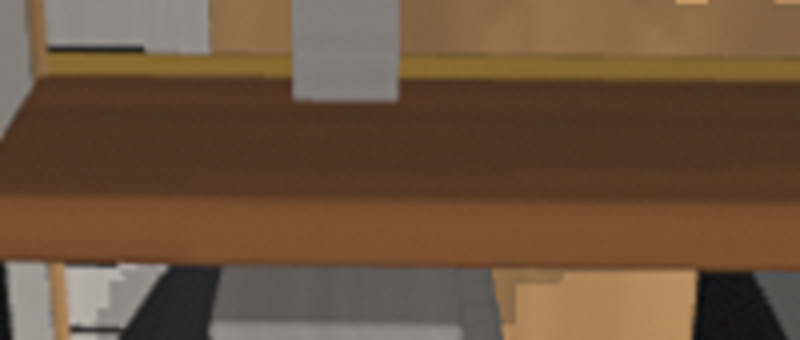

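```bash
python3 - <<'E'
from h import *
def blobs(fn,roi):
    f=load(fn); x0,y0,x1,y1=roi; im=f["image"][y0:y1,x0:x1]
    hsv=cv2.cvtColor(im,cv2.COLOR_RGB2HSV); m=((hsv[...,1]<45)&(hsv[...,2]>120)).astype(np.uint8)
    n,l,st,c=cv2.connectedComponentsWithStats(m)
    for i in range(1,n):
        if 40<st[i,4]<600: print(fn,st[i], (c[i]+[x0,y0]).round(1), tob(onz(f,c[i]+[x0,y0],.026)).round(1)[0])
blobs("scene0",(205,190,310,240)); blobs("scene25",(205,185,265,222))
blobs("side0",(255,215,340,232)); blobs("side25",(270,215,345,232))
show("scene25","sc25z",195,180,275,225,9.9)
E
```

```text
scene0 [ 0  0 14 11 82] [209.4 193.3] [ 26.  220.8]
scene0 [ 40   0  65  18 407] [283.5 195.4] [115.6  16.8]
scene0 [  7   4  30  23 305] [225.6 206.4] [-11.7 136.3]
scene0 [ 39  14  25  18 228] [255.4 213.6] [-4.3 42. ]
scene0 [ 69  20  27  22 293] [286.7 221.4] [  1.7 -52.9]
scene0 [  0  26  73  24 222] [239.7 228.3] [-82.3  43.4]
scene0 [  0  35  44  15 188] [223.8 233.1] [-118.5   68.9]
scene0 [ 0 44 18  6 53] [211.3 237.6] [-148.7   86.6]
scene25 [  0   0  20  16 170] [211.5 189.9] [ 44.6 226.6]
scene25 [ 21   0  29   8 123] [243.8 187.3] [102.3 147.2]
scene25 [  9   5  29  22 328] [227.1 201.4] [ 12.5 147.6]
scene25 [ 33  11  22  18 215] [249.4 205. ] [25.2 79.5]
scene25 [ 0 31 17  6 47] [211.3 219.1] [-81.7 135.3]
side0 [ 3  0  7 13 83] [260.9 221.3] [  0.7 -74.3]
side0 [16  0  5 13 44] [273.4 221.2] [ -1.6 -33.1]
side0 [ 32   0  19  14 227] [296.2 221.8] [-0.3 41.8]
side0 [ 57   0  23  15 253] [324.4 221.6] [ -5.  135.1]
side25 [  6   0  20  14 172] [285.8 223. ] [10.   7.3]
side25 [ 29   1  23  14 172] [308.1 223.3] [ 9.2 80.3]
side25 [ 49   0  21  15 218] [328.9 223.2] [  6.1 148.5]
```

View pics/sc25z.png

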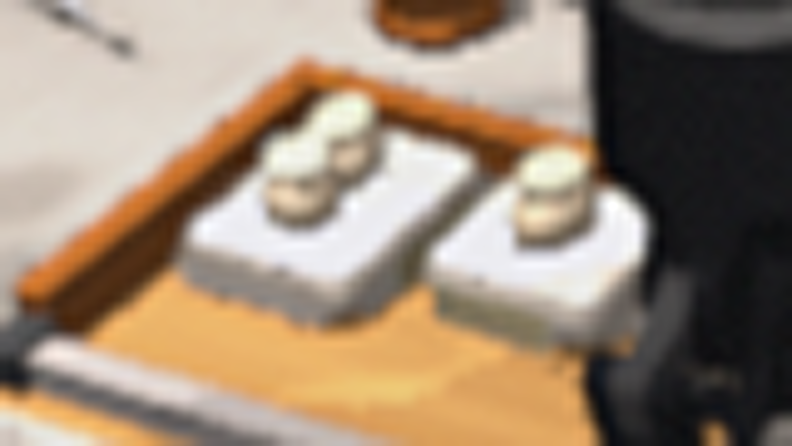

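```bash
python3 - <<'E'
from h import *
s=get_state(); print(s["finger_gap"],s["contact_force"]); print(close_job()); 
E
```

```text
0.03489196527266761 [-2.04696071 -1.8439059  -0.34618235]
the job is handed in; nothing more can be done
None
```

I handed the job in at about 18 s, with the gripper still pinching the shut lever and the thumb plate at a 40 N grip. `close_job` gave no verdict, so the results below are my own measurements.

**What I did**
- I pushed box_a, box_c and box_b, in that order, against the far fence with two fingertips, feeling about 4–8 N each time.
- I pushed the stop to the brass line with open fingers astride it, about 3 N on the back of the arm. I held it there with the lever open, then squeezed the lever shut.

**Last checks**

| Item | Measured | Allowed |
|---|---|---|
| Stop travel | about 90 mm, from the brass line showing at the foot of the arm | 87–93 mm |
| Lever angle | about 0.01 rad | under 0.06 rad |
| Finger gap | 34.9 mm and steady (lever and plate measure about 36 mm) | – |
| box_a, x in the board frame | about 19 mm | 16–24 mm |
| box_c, x in the board frame | about 28 mm, partly hidden by the gripper | 26–34 mm |
| Position along the row (y) | box_a about 148 mm, box_c about 80 mm, box_b about 7 mm | −5 to 160 mm |

All three boxes looked square and upright. I could not measure box_b's distance from the fence at the end. It showed 3–4 N of contact when I pushed it home and still looked flush in the last pictures. I measured none of the things round the board, but those visible in the last pictures looked untouched.

**What went wrong or disagreed**
- **Second squeeze:** raising the grip to 100 N pressed near the lever's pivot and began to open it again. I reopened slightly, turned the tool about 4°, and squeezed again at 40 N so the pads pressed farther along the lever.
- **Arm edges:** the arm's top edge and foot gave stop positions about 2 mm apart. Both fall inside the 87–93 mm range, and I trusted the foot because it sits next to the brass line.
- **Finger contact forces:** I could not measure these directly. That each finger has over 2 N rests on the 40 N grip and the steady gap.

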